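# Re-index a drill guide on its rail

## Robot

A 6-joint arm with a two-finger parallel gripper is mounted at the origin on the work surface. World frame = base frame: x ahead of the robot, y to its left, z up, the work surface at z = 0. Lengths are in m, angles in rad, forces in N, time in s.
With the tool pointing down it reaches from about 0.25 to 0.775 m from the base axis. Payload 8.9 kg.
Tool frame: the origin (TCP) lies midway between the tips of the shut fingers; the grasp point (between the pads) lies 19 mm behind it; z points along the fingers, y is the line along which they close (so a half turn about z gives the same grasp; the last joint's range is limited). The gripper opens to 85 mm and grips with 20 to 120 N. Pads are 22 mm wide; open, the fingers measure 114 mm over their backs; the gripper's body (76 mm by 85 mm) begins 54 mm behind the grasp point. The pads swing forward as they close: fully open they stand 13 mm farther back than shut.
Start: joints at [1.042, 0.291, -0.153, 1.127, 0, 1.431], TCP at [0.199, 0.486, 0.231] pointing down, gripper open.
Joint ranges: [-2.52, 2.52], [-0.91, 1.74], [-1.3, 1.37], [-1.96, 2.02], [-1.52, 1.47], [-3.14, 3.14]. Speed limits (rad/s): [2.22, 2.22, 2.79, 3.14, 3.14, 3.14].

## Interface

Orientations are given as a unit quaternion [x, y, z, w].
In Python, from rig import ctrl gives the robot as it stands.
- The arm moves only by the shell command python3 -m inch 'ROWS' [FORCE]. ROWS is JSON, a list of rows, each a list of 7 numbers: the shift along the tool's x, y, z in m, then the turn, a rotation vector about the tool's x, y, z in degrees, then the finger opening in m, from 0 to 0.0854. In form: [[x, y, z, wx, wy, wz, claw], ...]. A call has 1 to 20 rows; each row shifts and turns the commanded pose from where the row before left it, along the tool's axes as they then stand; what a row does not reach is not made up. A row lasts 1/8 s, in which the tool goes at most 62.5 mm and 10.7 degrees, less where a joint would pass 70% of its speed; a pose out of reach is approached as far as the arm can. A call is refused whole if a number of a shift passes 0.0625 or a number of a turn 10.7, either way. A call with a gripper value outside its range is refused whole. The fingers move at their own pace and stop on an object; FORCE is the grip in N (left out, the last holds). Time passes only in rows, so rows that do not move let the fingers close. It gives the time, the measured TCP pose, the force, the opening and the grip force at its end, in the units of the state.
- ctrl.sense(): the state, without advancing time (a new reading comes with each control period).
- ctrl.camera(name): name is "side" or "top" or "wrist"; returns a dict with "frame" (400x640x3 uint8, red, green, blue), "z_map" (400x640 float32, m along the optical axis (not along the pixel's ray), 0 where there is no reading), "K" (3x3 intrinsics, pixels), "R" (3x3) and "t" (3): a world point X has camera coordinates R X + t. Camera axes: x right, y down, z forward; pixel columns grow to the right and rows downward; lengths in m; the calibration is good to about 2 mm. A picture is of the moment at which its call begins.
- ctrl.close_job(): hands the job in; it is judged then, once.
The state is a dict: "time_s": time; "joint_positions": joint angles; "qd": joint speeds; "tau": joint torques, N m; "tool_pos": TCP position; "ee_rot": TCP orientation; "force": force on the tool from outside, world axes, zero at the start; "torque": the same for the moment, N m; "width": opening from 0.0 (shut) to 1.0 (fully open); "gripper_force": force on a finger pad.
Only numpy, scipy, OpenCV 4.12 (cv2) and the standard library are available. Lean on these libraries where they do the work, as an engineer would, in place of code of your own. Each camera call takes 0.05 s, during which the arm holds its last target. There are 200 camera calls.

## Task

On the drilling jig, pull up the spring plunger by its black bar handle and twist it so that it stays out by itself, and let go. Slide the carriage along the rail until its guide bush stands over the one pilot hole in the white panel that has no plug, then twist the handle back so that the plunger drops fully home and locks the carriage there. Leave the tools lying beside the jig where they are.

Things in the scene. Friction and masses are not known exactly. Their poses are not given: they have to be found in the camera images.
- jig: Plywood base 240x400 mm with a steel rail along its y axis (30 mm wide, top 34 mm over bench) and a white panel on the +x side (top at 30 mm). Origin on the bench under the rail's middle; z up. Index holes at y=-90,-45,0,45,90 mm, a panel station opposite each at x=80: four have black plugs 22 mm wide, 5 high, one is bare. Clamps and end stops rise to 50 mm. The carriage starts locked at y=0.
- pilot_hole (a point): Pilot hole: dark 7 mm hole in a bare steel spot 18 mm wide on the panel, the only station without a plug. The point is its centre on the panel's top, 30 mm over the bench.
- guide_bush (a point): Guide bush: upright steel tube 24 mm wide in the aluminium arm of the carriage, 40 to 70 mm over the bench, 80 mm from the handle's axis in the jig's +x. The point is on its axis at its lower end; it travels with the carriage.
- push_post (a point): Upright round steel post, 16 mm in diameter, on the carriage's arm, 110 mm from the handle's axis in the jig's +x; free from 65 to 124 mm over the bench. The point is on its axis at 100 mm. With the plunger out, pushing it along the rail (jig's y) with about 4 N slides the carriage, which stays where it is left.
- handle_grip (a point): Black bar handle on the plunger, 44 mm long, 12 thick, 26 high. The point is on its axis, 107 mm over the bench when home (bar spans 92 to 118 mm); its x axis runs along the bar. Home, the bar points across the rail (jig's x). Under it a thin neck, then from 83 mm down two dark cam blocks (together 26x27 mm) on the carriage body (60 mm along the rail, 80 across, top at 66 mm).
- plunger (a joint): Height of the plunger, m: 0 home (pin 8 mm deep in an index hole), 0.0115 parked on the cam blocks, 0.016 upper stop. A spring pulls it down with 6 to 7 N. Turned back over no hole, the pin rides on the rail at 0.008 and drops in when the carriage is slid over a hole (2 mm play either way).
- handle (a joint): Twist of the handle, rad: 0 bar across the rail, growing anticlockwise seen from above to the stop at 1.3. It turns only with the plunger raised 0.012 or more; beyond about 0.6 it rests on the cam blocks and stays out when released. Turned back under about 0.15 it drops.
- carriage (a joint): Position of the carriage along the rail, m, in the jig's +y direction: 0 at the start, stops at -0.12 and 0.12.
- drill: Cordless drill lying on its side left of the jig, 230 x 205 x 68 mm, loose; not to be moved. Origin under its motor housing.
- tape: Tape measure lying right of the jig, 75 x 65 x 36 mm, loose; not to be moved. Origin under its middle.
- screwdriver: Screwdriver lying right of the jig, loose; not to be moved. Origin under its middle.

How it is judged:
On the way:
1. the plunger is out and stays out by itself, the hand clear of the handle (value of joint plunger above 0.0095 m and value of joint handle above 0.5 rad and distance between the grasp point and handle_grip above 0.035 m), for 0.2 s.
At the end, for the whole second after the job is handed in: The guide bush stands within 5 mm of the pilot hole seen from above, the plunger is home (within 2 mm), its handle turned back (within 0.4 rad), and the carriage is at rest (horizontal distance between guide_bush and pilot_hole below 0.005 m and value of joint plunger below 0.002 m and value of joint handle below 0.4 rad and velocity of joint carriage between -0.005 and 0.005 m/s); the robot touches nothing.
It fails at once if the drill is moved more than 25 mm (distance of drill from where it was at the start of the episode above 0.025 m).
It fails at once if the tape measure is moved more than 25 mm (distance of tape from where it was at the start of the episode above 0.025 m).
It fails at once if the screwdriver is moved more than 25 mm (distance of screwdriver from where it was at the start of the episode above 0.025 m).
It also fails if it takes over 64 s, if anything falls off the work surface, if the arm or the gripper's body presses on something with over 40 N, if the wrist force passes 120 N, or if a joint passes its speed limit or range.

## Working session

There is one attempt and no reset: what is moved stays moved. The work goes in short steps, Python scripts to look and compute and a shell command to move; the robot and the scene stay as the last step left them, time stands still between calls to the robot, and variables do not carry over. Pictures are saved under pics/ and viewed, at most 10 in all, crops included, and the job is handed in when it is done.

```bash
mkdir -p pics
cat > h.py <<'E'
import numpy as np,cv2
from rig import ctrl
from scipy.spatial.transform import Rotation as Ro
def shot(n,f=None):
    c=ctrl.camera(n)
    if f: cv2.imwrite('pics/'+f,c['frame'][:,:,::-1])
    return c
def ray(c,u,v):
    d=c['R'].T@np.linalg.inv(c['K'])@np.array([u,v,1.]); o=-c['R'].T@c['t']
    return o,d
def onz(c,u,v,z):
    o,d=ray(c,u,v); return o+d*(z-o[2])/d[2]
def dep(c,u,v):
    o,d=ray(c,u,v); return o+d*c['z_map'][int(v),int(u)]
E
python3 - <<'E'
from h import *
for n in('top','side'):
    c=shot(n,n+'0.png'); np.savez('/tmp/%s0'%n,**c); print(n,-c['R'].T@c['t'],c['K'][0])
s=ctrl.sense(); print(s['time_s'],s['tool_pos'],s['ee_rot'],s['force'],s['width'],Ro.from_quat(s['ee_rot']).as_matrix().round(3))
E
```

```text
top [ 0.46316566 -0.01246437  1.26005404] [457.82281514   0.         323.4187573 ]
side [0.40889083 0.62596664 0.6551701 ] [390.02446633   0.         326.38962586]
0.1 [0.19931424 0.48528483 0.2307963 ] [ 1.93671195e-01  9.81066325e-01 -5.52483761e-04 -1.71343877e-04] [ 0.97459565  1.16494488 -0.16815998] 0.997581391299806 [[-0.925  0.38  -0.001]
 [ 0.38   0.925 -0.001]
 [ 0.    -0.001 -1.   ]]
```

View pics/top0.png

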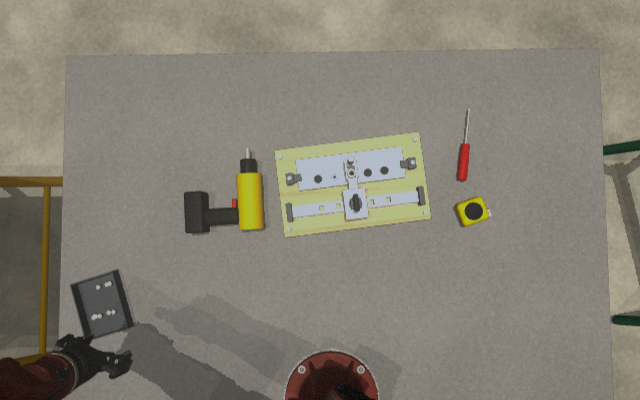

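View pics/side0.png

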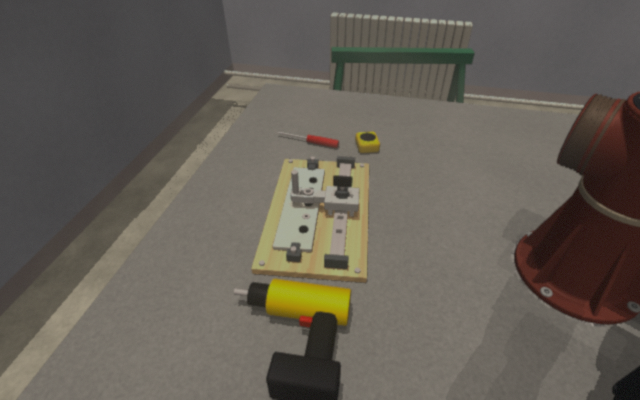

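The top view shows the jig at about (352,185). Black plugs are at (318,179), (368,173) and (384,170), and the bare hole is at (334,177), one station towards +y. The handle is at (355,203) and the post at (350,160). In the side view the handle is at about (342,183) and the post at (296,183).

Run:
```python
from h import *
L=lambda n:dict(np.load('/tmp/%s0.npz'%n))
t,s=L('top'),L('side')
a=cv2.resize(t['frame'][125:245,270:435],None,fx=4,fy=4,interpolation=cv2.INTER_CUBIC)
b=cv2.resize(s['frame'][150:280,250:380],None,fx=4,fy=4,interpolation=cv2.INTER_CUBIC)
o=np.zeros((520,1180,3),np.uint8);o[:480,:660]=a;o[:,660:]=b
cv2.imwrite('pics/crop1.png',cv2.resize(o,None,fx=.67,fy=.67,interpolation=cv2.INTER_AREA)[:,:,::-1])
g=t['frame'].max(2).astype(int)
sub=(g[125:245,270:435]<75).astype(np.uint8)
n,l,st,ce=cv2.connectedComponentsWithStats(sub)
for i in range(1,n):
    if st[i,4]>3: 
        u,v=ce[i]+[270,125]; print('top',st[i],(round(u,1),round(v,1)),onz(t,u,v,.034).round(4)[:2],dep(t,u,v).round(3))
g=s['frame'].max(2).astype(int)
n,l,st,ce=cv2.connectedComponentsWithStats((g[150:280,250:380]<75).astype(np.uint8))
for i in range(1,n):
    if st[i,4]>5:
        u,v=ce[i]+[250,150]; print('side',st[i],(round(u,1),round(v,1)),dep(s,u,v).round(3))
h=cv2.cvtColor(t['frame'],cv2.COLOR_RGB2HSV)
m=((h[...,1]>60)&(h[...,0]>15)&(h[...,0]<40)).astype(np.uint8); m[:,:268]=0;m[:,440:]=0
c=max(cv2.findContours(m,0,2)[0],key=cv2.contourArea); r=cv2.minAreaRect(c)
p=[onz(t,*q,.018) for q in cv2.boxPoints(r)]
print('base',r,np.round(p,4),np.mean(p,0))
```

```text
top [115  43   2   4   4] (np.float64(385.8), np.float64(169.5)) [ 0.6091 -0.153 ] [ 0.609 -0.153  0.032]
top [80 47  3  3  8] (np.float64(351.1), np.float64(172.9)) [ 0.601  -0.0601] [ 0.6   -0.06   0.039]
top [147  63   2   7   9] (np.float64(417.7), np.float64(190.7)) [ 0.5513 -0.2372] [ 0.551 -0.237  0.036]
top [82 70  8 16 77] (np.float64(355.5), np.float64(202.6)) [ 0.5208 -0.071 ] [ 0.517 -0.067  0.12 ]
top [149  71   2   9  11] (np.float64(419.2), np.float64(200.6)) [ 0.5246 -0.2407] [ 0.524 -0.239  0.044]
side [87  9 17  9 72] (np.float64(345.5), np.float64(161.4)) [ 0.539 -0.236  0.038]
side [58 12 10  7 39] (np.float64(312.9), np.float64(164.8)) [ 0.623 -0.207  0.034]
side [ 84  26  18  22 283] (np.float64(342.1), np.float64(185.4)) [ 0.518 -0.06   0.096]
side [60 28  6  5 23] (np.float64(312.5), np.float64(179.7)) [ 0.609 -0.144  0.034]
side [55 53  8  3 20] (np.float64(308.5), np.float64(204.0)) [ 0.595 -0.047  0.037]
side [50 76  8  6 39] (np.float64(303.1), np.float64(228.8)) [0.587 0.035 0.035]
side [ 37 104  14   8  82] (np.float64(293.5), np.float64(257.7)) [0.585 0.119 0.033]
side [ 75 109  22  10 187] (np.float64(335.6), np.float64(263.3)) [0.497 0.117 0.036]
base ((352.10736083984375, 184.47048950195312), (88.07054901123047, 147.8602752685547), 82.76307678222656) [[ 0.6678  0.1519  0.018 ]
 [ 0.7143 -0.2495  0.018 ]
 [ 0.476  -0.2744  0.018 ]
 [ 0.4288  0.1221  0.018 ]] [ 0.57173071 -0.06244315  0.018     ]
```

View pics/crop1.png

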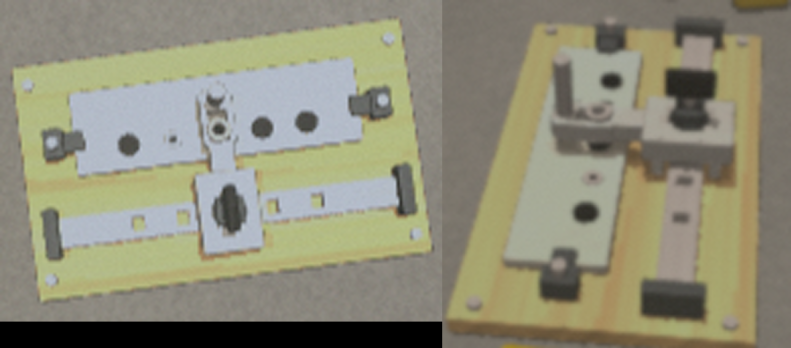

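```bash
python3 -m inch '[[0,0,0,0,0,-9.6,0.0854],[0,0,0,0,0,-9.6,0.0854],[0,0,0,0,0,-9.6,0.0854],[-0.02,-0.049,0,0,0,0,0.0854],[-0.02,-0.049,0,0,0,0,0.0854],[-0.02,-0.049,0,0,0,0,0.0854],[-0.02,-0.049,0,0,0,0,0.0854],[-0.02,-0.049,0,0,0,0,0.0854],[-0.02,-0.049,0,0,0,0,0.0854],[-0.02,-0.049,0,0,0,0,0.0854],[-0.02,-0.049,0,0,0,0,0.0854],[-0.02,-0.049,0,0,0,0,0.0854],[-0.02,-0.049,0,0,0,0,0.0854],[-0.02,-0.049,0,0,0,0,0.0854],[-0.02,-0.049,0,0,0,0,0.0854],[0,0,0,0,0,0,0.0854]]'
python3 - <<'E'
from h import *
c=shot('wrist','w1.png'); np.savez('/tmp/w1',**c)
s=ctrl.sense(); print(s['time_s'],s['tool_pos'],Ro.from_quat(s['ee_rot']).as_matrix().round(3)); print(-c['R'].T@c['t'])
t=dict(np.load('/tmp/top0.npz'))
px=[(317.8,179.1,.035),(334.2,176.9,.03),(367.8,172.4,.035),(384.2,170.2,.035)]
P=np.array([onz(t,*p)[:2] for p in px]); print(P)
J=np.array([[80,90],[80,45],[80,-45],[80,-90]])/1000
d=(P[0]-P[3]); ang=np.arctan2(-d[0],d[1]); print('yaw',np.degrees(ang))
R=np.array([[np.cos(ang),-np.sin(ang)],[np.sin(ang),np.cos(ang)]]); print('origin',P.mean(0)-R@J.mean(0))
print(onz(t,355.5,202.6,.115))
E
```

```text
time_s: 2.1
tool_pos: [0.5053, -0.0746, 0.2306]
ee_rot: [-0.055, 0.999, -0.0, -0.0]
force: [-0.3, 0.2, 0.2]
width: 0.998
gripper_force: 0.0
2.15 [ 0.50427093 -0.07287316  0.2306121 ] [[-0.994 -0.11  -0.001]
 [-0.11   0.994  0.   ]
 [ 0.001  0.001 -1.   ]]
[ 0.42563464 -0.08318569  0.37408446]
[[ 0.58500033  0.02962722]
 [ 0.59100409 -0.0145113 ]
 [ 0.60168227 -0.10476932]
 [ 0.60714865 -0.14875662]]
yaw 7.0776812848164905
origin [ 0.51681843 -0.0694597 ]
[ 0.51707811 -0.06700431  0.115     ]
```

View pics/w1.png

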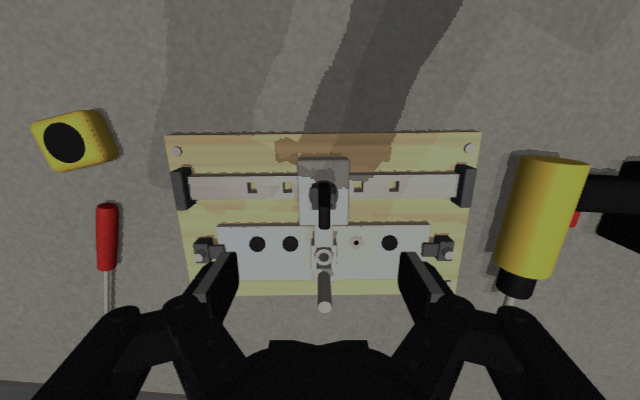

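The wrist view shows the handle bar at u≈324 (v 180–228), the bush at (323,257) and the post top at (325,307). The plugs are at (257,244), (290,244) and (390,243), and the bare hole is at (356,243).

Run:
```python
from h import *
c=dict(np.load('/tmp/w1.npz')); f=c['frame']; g=f.max(2)
n,l,st,ce=cv2.connectedComponentsWithStats((g[175:265,230:410]<60).astype(np.uint8))
P=[]
for i in range(1,n):
    if 8<st[i,4]<2000:
        u,v=ce[i]+[230,175]; print(st[i],u.round(1),v.round(1),onz(c,u,v,.035 if st[i,4]>60 else .03).round(4),dep(c,u,v).round(4))
# bar: depth-based top surface, 3D points
H,W=g.shape; vv,uu=np.mgrid[175:240,300:350]
X=np.array([dep(c,u,v) for u,v in zip(uu.ravel(),vv.ravel())])
k=X[:,2]>.105; Q=X[k]; print('bar',k.sum(),Q.mean(0),np.percentile(Q[:,2],[5,50,95]))
r=cv2.minAreaRect((Q[:,:2]*1000).astype(np.float32)); print(r)
vv,uu=np.mgrid[285:320,310:340]
X=np.array([dep(c,u,v) for u,v in zip(uu.ravel(),vv.ravel())]); Q=X[(X[:,2]>.118)&(X[:,2]<.14)]; print('post',len(Q),Q.mean(0))
# two-view check of bar centre: top & wrist
t=dict(np.load('/tmp/top0.npz'))
def tri(a,b):
    (o1,d1),(o2,d2)=a,b
    s=np.linalg.lstsq(np.c_[d1,-d2],o2-o1,rcond=None)[0]; p,q=o1+d1*s[0],o2+d2*s[1]; return (p+q)/2,np.linalg.norm(p-q)
s=dict(np.load('/tmp/side0.npz'))
print(tri(ray(c,324,307),ray(t,350.3,160.8)),tri(ray(s,342.,181),ray(t,355.5,202.6)))
```

```text
[ 0  0 11  1 11] 235.0 175.0 [ 0.5164 -0.1787  0.03  ] [ 0.5167 -0.179   0.0289]
[13  0 27  1 27] 256.0 175.0 [ 0.5135 -0.1523  0.03  ] [ 0.5133 -0.1521  0.0307]
[41  0 13  1 13] 277.0 175.0 [ 0.5107 -0.1258  0.03  ] [ 0.51   -0.1255  0.0326]
[ 81   5  26  49 709] 324.2 201.1 [ 0.5372 -0.0627  0.035 ] [ 0.5094 -0.0678  0.1195]
[160   7   9   9  29] 394.9 187.5 [0.5107 0.0259 0.03  ] [0.5135 0.0295 0.0187]
[18  8  8 10 29] 250.2 189.0 [ 0.5328 -0.1589  0.03  ] [ 0.5365 -0.1615  0.0181]
[125   9   8   8  25] 358.8 189.2 [ 0.518  -0.0199  0.03  ] [ 0.52   -0.0185  0.0225]
[54 15  8  3 17] 286.8 190.8 [ 0.5301 -0.1119  0.03  ] [ 0.5315 -0.1123  0.0256]
[81 22  2  7 11] 311.5 199.5 [ 0.5384 -0.079   0.03  ] [ 0.5211 -0.0797  0.0828]
[ 53  61  15  15 175] 290.0 243.3 [ 0.602  -0.1018  0.035 ] [ 0.6011 -0.1017  0.0368]
[152  60  15  16 179] 389.2 242.5 [0.5863 0.0315 0.035 ] [0.5855 0.0309 0.0368]
[ 20  62  15  15 178] 256.9 243.7 [ 0.6075 -0.1463  0.035 ] [ 0.6064 -0.1459  0.0372]
[124  66   4   4  14] 355.7 242.5 [ 0.5937 -0.0124  0.03  ] [ 0.5928 -0.0128  0.032 ]
[ 0 77  7 13 86] 232.8 258.3 [ 0.6334 -0.1784  0.035 ] [ 0.5011 -0.1178  0.2509]
[170  77  10  13 126] 404.6 258.2 [0.6077 0.0573 0.035 ] [ 0.4905 -0.0331  0.2532]
[90 79  8  7 42] 323.9 256.8 [ 0.6204 -0.0533  0.03  ] [ 0.6046 -0.0557  0.058 ]
bar 540 [ 0.51329064 -0.06811516  0.12508791] [0.11469293 0.11857063 0.11992719]
((482.2245178222656, -71.32466125488281), (115.11740112304688, 11.145952224731445), 6.393354415893555)
post 187 [ 0.62541244 -0.05470838  0.12386951]
(array([ 0.61986477, -0.0550049 ,  0.13418741]), np.float64(0.0010168839022928644)) (array([ 0.51858279, -0.06742414,  0.10364466]), np.float64(0.001953490738229629))
```

```bash
python3 -m inch '[[-0.0135,0.005,0.03,0,0,-0.5,0.0854],[0,0,0.035,0,0,0,0.0854],[0,0,0.035,0,0,0,0.0854],[0,0,0.025,0,0,0,0.0854],[0,0,0.015,0,0,0,0.0854],[0,0,0,0,0,0,0.0854],[0,0,0,0,0,0,0.0854]]'
python3 - <<'E'
from h import *
c=shot('wrist','w2.png')
s=ctrl.sense(); print(s['tool_pos'],Ro.from_quat(s['ee_rot']).as_matrix()[:,1].round(3))
E
```

```text
time_s: 3.02
tool_pos: [0.5176, -0.0651, 0.0922]
ee_rot: [-0.061, 0.998, -0.0, 0.001]
force: [0.2, -0.5, 1.1]
width: 1.001
gripper_force: 0.0
[ 0.51773718 -0.06515758  0.09232008] [-0.121  0.993 -0.001]
```

View pics/w2.png

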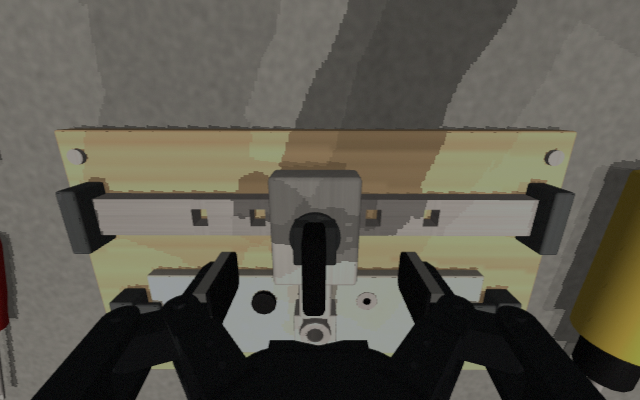

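The bar is at u≈313 and the finger midline at u≈319, so the bar sits about 2 mm towards −y, between the open pads. I'll shift and grip.

```bash
python3 -m inch '[[0,-0.002,0.002,0,0,0,0.03],[0,0,0,0,0,0,0.0],[0,0,0,0,0,0,0.0],[0,0,0,0,0,0,0.0],[0,0,0,0,0,0,0.0],[0,0,0,0,0,0,0.0]]' 50
```

```text
time_s: 3.82
tool_pos: [0.5174, -0.0673, 0.0895]
ee_rot: [-0.061, 0.998, -0.0, 0.0]
force: [-1.2, -0.7, 3.2]
width: 0.131
gripper_force: 49.9
```

```bash
python3 -m inch '[[0,0,-0.005,0,0,0,0],[0,0,-0.005,0,0,0,0],[0,0,-0.0045,0,0,0,0],[0,0,0,0,0,0,0],[0,0,0,0,0,0,0]]' 60
```

```text
time_s: 4.45
tool_pos: [0.5172, -0.0672, 0.1037]
ee_rot: [-0.061, 0.998, -0.0, -0.0]
force: [1.6, -2.2, -6.3]
width: 0.126
gripper_force: 59.1
```

```bash
python3 -m inch '[[0,0,0,0,0,-8,0],[0,0,0,0,0,-8,0],[0,0,0,0,0,-8,0],[0,0,0,0,0,-8,0],[0,0,0,0,0,-8,0],[0,0,0,0,0,-8,0],[0,0,0,0,0,-8,0],[0,0,0,0,0,-8,0],[0,0,0,0,0,0,0],[0,0,0,0,0,0,0]]'; python3 -c "
from h import *
s=ctrl.sense();print(s['torque'],Ro.from_quat(s['ee_rot']).as_matrix()[:,1])"
```

```text
time_s: 5.7
tool_pos: [0.5178, -0.0672, 0.1039]
ee_rot: [-0.579, 0.815, -0.0, 0.0]
force: [4.1, -1.6, -6.9]
width: 0.13
gripper_force: 59.0
[-0.5587036  -0.94418641  0.01721163] [-9.44349318e-01  3.28943080e-01 -9.03370889e-04]
```

Turned 64° with the spring force still felt. Next I lower onto the cams, open, rise and look.

```bash
python3 -m inch '[[0,0,0.002,0,0,0,0],[0,0,0,0,0,0,0.0854],[0,0,0,0,0,0,0.0854],[0,0,0,0,0,0,0.0854],[0,0,0,0,0,0,0.0854],[0,0,-0.03,0,0,0,0.0854],[0,0,-0.04,0,0,0,0.0854],[0,0,-0.04,0,0,0,0.0854],[0,0,0,0,0,8,0.0854],[0,0,0,0,0,8,0.0854],[0,0,0,0,0,8,0.0854],[0,0,0,0,0,8,0.0854],[0,0,0,0,0,8,0.0854],[0,0,0,0,0,8,0.0854],[0,0,0,0,0,8,0.0854],[0,0,0,0,0,8,0.0854],[0,0,0,0,0,0,0.0854]]'
python3 - <<'E'
from h import *
c=shot('wrist','w3.png'); np.savez('/tmp/w3',**c)
s=ctrl.sense(); print(s['tool_pos'],Ro.from_quat(s['ee_rot']).as_matrix()[:,1].round(3))
E
```

```text
time_s: 7.82
tool_pos: [0.5172, -0.0671, 0.2118]
ee_rot: [-0.061, 0.998, 0.0, -0.0]
force: [0.8, -0.6, -0.2]
width: 1.002
gripper_force: 0.0
[ 0.51720355 -0.06706204  0.21180706] [-0.124  0.992  0.   ]
```

View pics/w3.png

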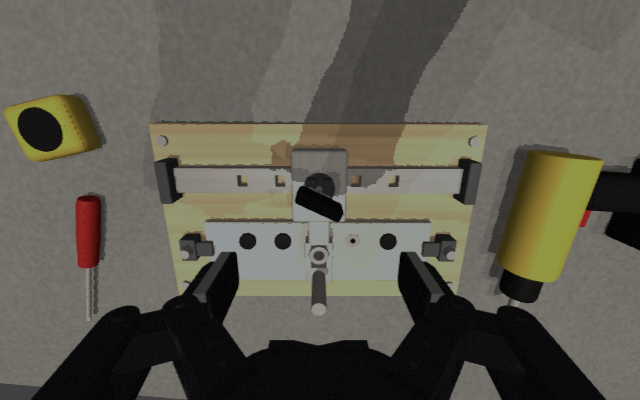

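The bar now lies rotated at about (320,205) and stays parked. Next I grip the post, whose top is at (319,309).

```bash
python3 -m inch '[[-0.055,0,0,0,0,0,0.0854],[-0.055,0,0,0,0,0,0.0854],[0,0,0.04,0,0,0,0.0854],[0,0,0.046,0,0,0,0.0854],[0,0,0.04,0,0,0,0.05],[0,0,0,0,0,0,0.0],[0,0,0,0,0,0,0.0],[0,0,0,0,0,0,0.0],[0,0,0,0,0,0,0.0],[0,0,0,0,0,0,0.0]]' 25
```

```text
time_s: 9.12
tool_pos: [0.6279, -0.054, 0.088]
ee_rot: [-0.061, 0.998, -0.0, 0.002]
force: [-0.0, -0.9, 7.7]
width: 0.179
gripper_force: 25.4
```

```bash
python3 -m inch '[[0,0.005,0,0,0,0,0],[0,0.005,0,0,0,0,0],[0,0.005,0,0,0,0,0],[0,0.005,0,0,0,0,0],[0,0.005,0,0,0,0,0],[0,0.005,0,0,0,0,0],[0,0.005,0,0,0,0,0],[0,0.005,0,0,0,0,0],[0,0.005,0,0,0,0,0],[0,0,0,0,0,0,0],[0,0,0,0,0,0,0]]'
```

```text
time_s: 10.5
tool_pos: [0.6226, -0.0093, 0.088]
ee_rot: [-0.061, 0.998, -0.0, 0.002]
force: [0.3, 0.7, 7.1]
width: 0.179
gripper_force: 25.5
```

```bash
python3 -m inch '[[0,0,0,0,0,0,0.0854],[0,0,0,0,0,0,0.0854],[0,0,0,0,0,0,0.0854],[0,0,-0.04,0,0,0,0.0854],[0,0,-0.04,0,0,0,0.0854],[0,0,-0.04,0,0,0,0.0854],[0.055,0,0,0,0,0,0.0854],[0.055,0,0,0,0,0,0.0854],[0,0,0,0,0,0,0.0854],[0,0,0,0,0,0,0.0854]]'
python3 - <<'E'
from h import *
c=shot('wrist','w4.png'); np.savez('/tmp/w4',**c)
s=ctrl.sense(); print(s['tool_pos'],Ro.from_quat(s['ee_rot']).as_matrix()[:,1].round(3))
a=np.radians(6.8);o=np.array([.5175,-.0669])
X,Y=np.array([np.cos(a),np.sin(a)]),np.array([-np.sin(a),np.cos(a)])
print('axis should be',o+.045*Y)
vv,uu=np.mgrid[295:325,300:345]
P=np.array([dep(c,u,v) for u,v in zip(uu.ravel(),vv.ravel())]); Q=P[(P[:,2]>.118)&(P[:,2]<.14)]
q=Q.mean(0); print('post',len(Q),q,'jig',(q[:2]-o)@X,(q[:2]-o)@Y)
w=dict(np.load('/tmp/w1.npz')); q=np.array([.62541,-.05471]); print('before',(q-o)@X,(q-o)@Y)
E
```

```text
time_s: 11.75
tool_pos: [0.5124, -0.0226, 0.2063]
ee_rot: [-0.061, 0.998, -0.0, 0.001]
force: [0.4, -0.4, -0.3]
width: 0.998
gripper_force: 0.0
[ 0.51293932 -0.02258047  0.20623514] [-0.121  0.993 -0.   ]
axis should be [ 0.51217182 -0.02221655]
post 226 [ 0.61994305 -0.00982119  0.12386318] jig 0.10848076960340945 0.044547621344444205
before 0.1085942523534327 -0.0006727226761358395
```

View pics/w4.png

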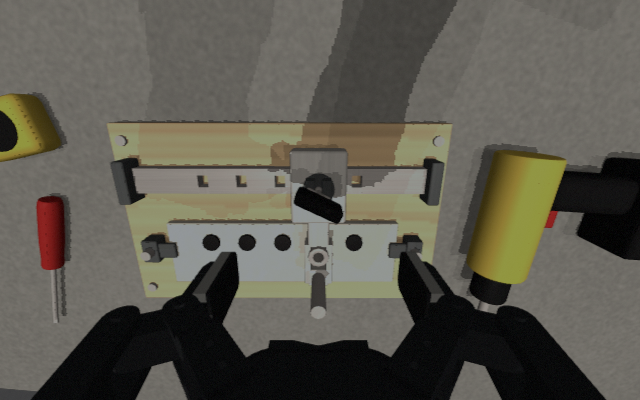

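The carriage moved 45.2 mm. The bush at (318,257) now covers the bare station, with three plugs on its left and one on its right. Next I regrip the handle.

```bash
python3 -m inch '[[0,0,0,0,0,-8,0.0854],[0,0,0,0,0,-8,0.0854],[0,0,0,0,0,-8,0.0854],[0,0,0,0,0,-8,0.0854],[0,0,0,0,0,-8,0.0854],[0,0,0,0,0,-8,0.0854],[0,0,0,0,0,-8,0.0854],[0,0,0,0,0,-8,0.0854],[0,0,0.04,0,0,0,0.0854],[0,0,0.04,0,0,0,0.0854],[0,0,0.024,0,0,0,0.0854],[0,0,0,0,0,0,0.03],[0,0,0,0,0,0,0],[0,0,0,0,0,0,0],[0,0,0,0,0,0,0],[0,0,0,0,0,0,0],[0,0,0,0,0,0,0]]' 50
```

```text
time_s: 13.92
tool_pos: [0.513, -0.0227, 0.1027]
ee_rot: [-0.58, 0.814, -0.001, 0.001]
force: [2.0, -1.1, 5.8]
width: 0.131
gripper_force: 50.6
```

```bash
python3 -m inch '[[0,0,-0.0025,0,0,0,0],[0,0,0,0,0,0,0],[0,0,0,0,0,8,0],[0,0,0,0,0,8,0],[0,0,0,0,0,8,0],[0,0,0,0,0,8,0],[0,0,0,0,0,8,0],[0,0,0,0,0,8,0],[0,0,0,0,0,8,0],[0,0,0,0,0,8,0],[0,0,0,0,0,0,0],[0,0,0,0,0,0,0]]' 60
python3 -m inch '[[0,0,0.004,0,0,0,0],[0,0,0.004,0,0,0,0],[0,0,0.004,0,0,0,0],[0,0,0,0,0,0,0],[0,0,0,0,0,0,0]]'
```

```text
time_s: 15.42
tool_pos: [0.5124, -0.0223, 0.1041]
ee_rot: [-0.061, 0.998, 0.0, 0.0]
force: [4.8, -0.4, -5.5]
width: 0.133
gripper_force: 58.6
time_s: 16.05
tool_pos: [0.5124, -0.0224, 0.092]
ee_rot: [-0.061, 0.998, 0.0, 0.0]
force: [5.4, 0.2, -6.4]
width: 0.121
gripper_force: 58.8
```

It went down freely past rail-riding height, so the pin is in the hole. I'll release, retreat and verify.

```bash
python3 -m inch '[[0,0,0.001,0,0,0,0],[0,0,0,0,0,0,0.0854],[0,0,0,0,0,0,0.0854],[0,0,0,0,0,0,0.0854],[0,0,0,0,0,0,0.0854],[0,0,-0.03,0,0,0,0.0854],[0,0,-0.04,0,0,0,0.0854],[0,0,-0.045,0,0,0,0.0854],[0,0,0,0,0,0,0.0854],[0,0,0,0,0,0,0.0854]]'
python3 - <<'E'
from h import *
c=shot('wrist','w5.png')
vv,uu=np.mgrid[175:320,295:345]
P=np.array([dep(c,u,v) for u,v in zip(uu.ravel(),vv.ravel())])
o=np.array([.5175,-.0669]);a=np.radians(6.8);X,Y=np.array([np.cos(a),np.sin(a)]),np.array([-np.sin(a),np.cos(a)])
j=(P[:,:2]-o)@np.c_[X,Y]
k=(abs(j[:,0])<.03)&(P[:,2]>.112)&(P[:,2]<.14);print('bar z',np.median(P[k,2]),j[k].mean(0))
k=(j[:,0]>.09)&(P[:,2]>.118)&(P[:,2]<.14);print('post',j[k].mean(0))
E
```

```text
time_s: 17.3
tool_pos: [0.5115, -0.0224, 0.2058]
ee_rot: [-0.061, 0.998, 0.0, -0.0]
force: [-0.4, -0.5, -0.3]
width: 0.999
gripper_force: 0.0
bar z 0.11854285918476902 [-0.00137048  0.04466767]
post [0.10852251 0.04481253]
```

View pics/w5.png

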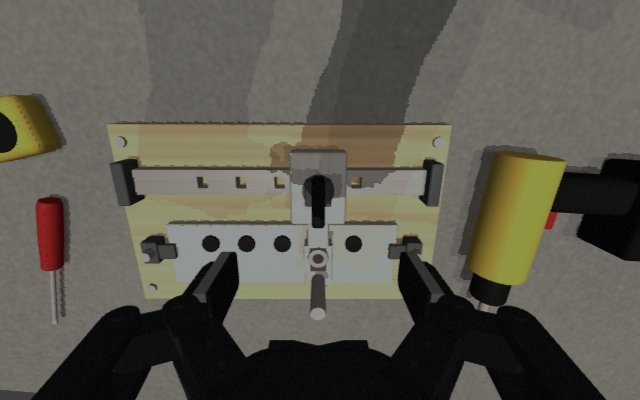

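The bar at (318,200) is back across the rail with its top at 118.5 mm, which is the home height. The bush at (318,258) stands over the bare station.

```bash
python3 -c "
from rig import ctrl
print(ctrl.close_job())"
```

```text
the job is handed in; nothing more can be done
None
```

The job is handed in: by the last camera measurement the plunger is home in the +45 mm index hole, the handle is turned back, the guide bush stands over the bare pilot hole, and the tools were not touched; no verdict came back.

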